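Put the loose sockets back on the socket rail in size order

ROBOT

A 7-joint arm with a two-finger parallel gripper is mounted at the origin on the work surface; the furniture and walls round the work are solid. World frame = base frame: x ahead of the robot, y to its left, z up, the work surface at z = 0. Lengths are in m, angles in rad, forces in N, time in s.
With the tool pointing down it reaches from about 0.375 to 0.925 m from the base axis. Payload 3.1 kg.
Tool frame: the origin (TCP) lies between the finger pads; the fingertips stand 19 mm ahead of it and the grasp point (between the pads) is the TCP; z points along the fingers, y is the direction in which the jaws open and shut (so a half turn about z gives the same grasp; the last joint's range is limited). The gripper opens to 85 mm and grips with 20 to 120 N. Pads are 22 mm wide; open, the fingers measure 114 mm over their backs; the gripper's body (76 mm by 85 mm) begins 54 mm behind the grasp point. The pads swing forward as they close: fully open they stand 13 mm farther back than shut.
Start: joints at [1.204, 0.383, 0.044, 1.598, -0.018, 1.161, -0.05], TCP at [0.173, -0.627, 0.25] pointing down, gripper open.
Joint ranges: [-2.61, 2.61], [-0.41, 2.15], [-1.48, 1.57], [0, 2.5], [-1.57, 4.71], [0.05, 1.97], [-2.85, 2.85]. Speed limits (rad/s): [2.79, 2.79, 3.14, 3.14, 3.14, 3.14, 3.14].

INTERFACE

Orientations are given as a unit quaternion [x, y, z, w].
In Python, from bench import move_ptp, movel, move_j, move_gripper, pause, inverse_kinematics, read_camera, camera_params, MotionError, sign_off, look_for, tip_of, read_time_s, read_qpos, read_joint_vel, read_effort, read_eef_pos, read_tcp_rot, read_ft_force, read_ft_torque, read_finger_gap gives the robot as it stands. Calls block until the motion is done:
- move_ptp(position, orientation): joint-space move of the TCP to a pose.
- movel(position, orientation=None, speed=0.15): straight line of the TCP; orientation=None keeps the orientation; speed is the mean speed in m/s.
- move_j(angles): joint-space move.
- move_gripper(opening, effort=None): finger opening in m; effort is the grip in N (None keeps the last); returns when the fingers have stopped.
- pause(seconds).
- inverse_kinematics(position, orientation): joint angles nearest the present ones, or None.
- read_camera(name): name is "side" or "top" or "wrist"; returns the picture (420x560x3 uint8, red, green, blue); there is no depth.
- camera_params(name): a dict with "K" (3x3 intrinsics, pixels), "camera_from_world" (4x4, takes a point from world to camera coordinates). Camera axes: x right, y down, z forward; pixel columns grow to the right and rows downward; lengths in m; the calibration is good to about 2 mm. A picture is of the moment at which its call begins: read the wrist's pose just before it. camera_params takes no time and is no camera call; for the wrist camera it gives the pose at the moment of the call.
A pose or a line that the arm cannot do raises MotionError and nothing moves.
- sign_off(): hands the job in, once; it reports no verdict.
Trained networks look in the newest picture that a camera, given by its name, has taken for a name from the list of things; names that differ only in an ending like _2 or _b are one class to them, and where a whole thing is asked for, a point or a joint stands for the part that bears it (a point fixed in the world has none). Each returns a list of dicts, best first, with "confidence" (0 to 1); they miss things now and then, are a little off and sometimes report something else, mostly with a low value. They report only what shows in the picture. A call takes as long as a camera call. They do not tell look-alikes from the thing itself.
- look_for(camera, name): "at" ([column, row] in pixels, amid what is visible of it).
- tip_of(camera, name): "at" ([column, row] in pixels: a listed point, or the origin of a listed thing).
Readings, each from a call of its own:
- read_time_s(): time.
- read_qpos(): joint angles.
- read_joint_vel(): joint speeds.
- read_effort(): joint torques, N m.
- read_eef_pos(): TCP position.
- read_tcp_rot(): TCP orientation.
- read_ft_force(): force on the tool from outside, world axes, zero at the start.
- read_ft_torque(): the same for the moment, N m.
- read_finger_gap(): finger opening in m.
Only numpy, scipy, OpenCV 4.12 (cv2) and the standard library are available. Lean on these libraries where they do the work, as an engineer would, in place of code of your own. Each camera call takes 0.05 s, during which the arm holds its last target.

TASK

Put the four loose sockets back on the socket rail in order of size: the smallest on the clip next to the hanging ring, then larger and larger, the largest on the clip farthest from the ring. Press each one straight down over its clip, hexagon mouth up, until it snaps past the sprung balls and sits flat on the clip's seat, and let go.

Things in the scene. Friction and masses are not known exactly. Their poses are not given: they have to be found in the camera images.
- rail: aluminium socket rail fixed to the table: channel 30 mm wide, 260 mm long with its black end stops (13 mm high), its top 10 mm above the table. Origin: centre of its underside, on the table. Track walls 34 mm high stand 35 mm or more in front of it and round the sockets. Its y axis runs along the rail; z up
- hang_ring: flat steel hanging ring, 37 mm across, 8 mm high, at one end of the rail; the other end has a small black rubber foot instead. Which end it is at (rail y = +0.140 or -0.140 m) changes from start to start. Origin: centre of its underside, 3 mm above the table
- clip_a: one of four equal clips on the rail, 48 to 68 mm apart, letters in any order: black block 21 x 30 mm with a steel plug, 11 mm thick, 30 mm tall, its top 10 mm tapered. Origin: on the plug's axis at the rail's top; the seat (block's top) is 6 mm above it; z up, y along the rail. A socket stops on the plug's four sprung balls, 14 mm above the seat; 5 to 12 N straight down snaps it home
- clip_b: one of four equal clips on the rail, 48 to 68 mm apart, letters in any order: black block 21 x 30 mm with a steel plug, 11 mm thick, 30 mm tall, its top 10 mm tapered. Origin: on the plug's axis at the rail's top; the seat (block's top) is 6 mm above it; z up, y along the rail. A socket stops on the plug's four sprung balls, 14 mm above the seat; 5 to 12 N straight down snaps it home
- clip_c: one of four equal clips on the rail, 48 to 68 mm apart, letters in any order: black block 21 x 30 mm with a steel plug, 11 mm thick, 30 mm tall, its top 10 mm tapered. Origin: on the plug's axis at the rail's top; the seat (block's top) is 6 mm above it; z up, y along the rail. A socket stops on the plug's four sprung balls, 14 mm above the seat; 5 to 12 N straight down snaps it home
- clip_d: one of four equal clips on the rail, 48 to 68 mm apart, letters in any order: black block 21 x 30 mm with a steel plug, 11 mm thick, 30 mm tall, its top 10 mm tapered. Origin: on the plug's axis at the rail's top; the seat (block's top) is 6 mm above it; z up, y along the rail. A socket stops on the plug's four sprung balls, 14 mm above the seat; 5 to 12 N straight down snaps it home
- socket_22: loose steel hexagon socket, round, outside diameter 22 mm over its upper part, height 34 mm, standing upright with its hexagon mouth (15 mm across flats) up and its drive end down. A hole 13.4 mm wide goes right through the drive end and takes the clip's plug, at any yaw. Origin: centre of its underside; z up along its axis
- socket_27: loose steel hexagon socket, round, outside diameter 27 mm over its upper part, height 38 mm, standing upright with its hexagon mouth (19 mm across flats) up and its drive end down. A hole 13.4 mm wide goes right through the drive end and takes the clip's plug, at any yaw. Origin: centre of its underside; z up along its axis
- socket_32: loose steel hexagon socket, round, outside diameter 32 mm over its upper part, height 42 mm, standing upright with its hexagon mouth (23 mm across flats) up and its drive end down. A hole 13.4 mm wide goes right through the drive end and takes the clip's plug, at any yaw. Origin: centre of its underside; z up along its axis
- socket_38: loose steel hexagon socket, round, outside diameter 38 mm over its upper part, height 47 mm, standing upright with its hexagon mouth (28 mm across flats) up and its drive end down. A hole 13.4 mm wide goes right through the drive end and takes the clip's plug, at any yaw. Origin: centre of its underside; z up along its axis
Things that resemble listed ones, but are neither listed nor needed, are in the scene too. Leave any yellow look-alike of the socket_32 alone.

How it is judged:
At the end, for the whole second after the job is handed in: all four sockets, in order of size from the hanging ring, are on the four clips: each within 4 mm of a clip's axis, its underside within 3 mm of the seat's height, upright within 0.12 rad, at rest (((y of hang_ring in the frame of rail above 0 m and y of socket_22 in the frame of rail between 0.072 and 0.102 m and y of socket_27 in the frame of rail between 0.014 and 0.044 m and y of socket_32 in the frame of rail between -0.044 and -0.014 m and y of socket_38 in the frame of rail between -0.102 and -0.072 m) or (y of hang_ring in the frame of rail below 0 m and y of socket_22 in the frame of rail between -0.102 and -0.072 m and y of socket_27 in the frame of rail between -0.044 and -0.014 m and y of socket_32 in the frame of rail between 0.014 and 0.044 m and y of socket_38 in the frame of rail between 0.072 and 0.102 m)) and (horizontal distance between socket_22 and clip_a below 0.004 m or horizontal distance between socket_22 and clip_b below 0.004 m or horizontal distance between socket_22 and clip_c below 0.004 m or horizontal distance between socket_22 and clip_d below 0.004 m) and z of socket_22 in the frame of rail between 0.013 and 0.019 m and angle between each of socket_22, socket_27, socket_32, socket_38's own z axis and vertical below 0.12 rad and linear speed of each of socket_22, socket_27, socket_32, socket_38 below 0.02 m/s and (horizontal distance between socket_27 and clip_a below 0.004 m or horizontal distance between socket_27 and clip_b below 0.004 m or horizontal distance between socket_27 and clip_c below 0.004 m or horizontal distance between socket_27 and clip_d below 0.004 m) and z of socket_27 in the frame of rail between 0.013 and 0.019 m and (horizontal distance between socket_32 and clip_a below 0.004 m or horizontal distance between socket_32 and clip_b below 0.004 m or horizontal distance between socket_32 and clip_c below 0.004 m or horizontal distance between socket_32 and clip_d below 0.004 m) and z of socket_32 in the frame of rail between 0.013 and 0.019 m and (horizontal distance between socket_38 and clip_a below 0.004 m or horizontal distance between socket_38 and clip_b below 0.004 m or horizontal distance between socket_38 and clip_c below 0.004 m or horizontal distance between socket_38 and clip_d below 0.004 m) and z of socket_38 in the frame of rail between 0.013 and 0.019 m); the robot touches nothing.
It also fails if it takes over 99 s, if anything falls off the work surface, if the arm or the gripper's body presses on something with over 40 N, if the wrist force passes 120 N, or if a joint passes its speed limit or range.

## Working session

There is one attempt and no reset: what is moved stays moved. The work goes in short steps, each a Python script; the robot and the scene stay as the last script left them, time stands still between calls to the robot, and variables do not carry over. Pictures are saved under pics/ and viewed, and the job is handed in when it is done.

```bash
ls; mkdir -p pics
python3 - <<'E'
from bench import *
import cv2
print(read_time_s(), read_tcp_rot(), read_finger_gap(), read_ft_force())
for c in ["side","top","wrist"]:
    im=read_camera(c); cv2.imwrite(f"pics/{c}0.png",im[:,:,::-1])
    p=camera_params(c); print(c,p["K"],p["camera_from_world"])
    for n in ["rail","hang_ring","clip_a","socket_22","socket_27","socket_32","socket_38"]:
        for f in (look_for,tip_of):
            if c=="wrist": continue
            print(c,n,f.__name__,[(list(map(lambda v: round(float(v),1),d["at"])),round(d["confidence"],2)) for d in f(c,n)])
print(read_time_s())
E
```

```text
pics
0.0 [ 9.90974801e-01  1.34041522e-01 -2.53190823e-04 -1.32292600e-03] 0.08550278737162187 [ 0.05397573  0.60742311 -0.12650732]
side [[415.7690078    0.         274.06502957]
 [  0.         415.7690078  212.27866545]
 [  0.           0.           1.        ]] [[ 0.96407864 -0.2651267  -0.0161313  -0.48254134]
 [-0.171345   -0.57435711 -0.80047161  0.1449049 ]
 [ 0.20296127  0.7744816  -0.59915355  0.93276769]
 [ 0.          0.          0.          1.        ]]
side rail call [([336.6, 242.4], 0.65)]
side rail call [([332.1, 235.6], 0.77)]
side hang_ring call [([370.2, 267.5], 0.54)]
side hang_ring call [([366.9, 265.0], 0.55)]
side clip_a call [([342.9, 236.0], 0.7), ([327.2, 222.7], 0.68), ([355.4, 250.0], 0.67), ([317.6, 207.4], 0.65)]
side clip_a call [([328.8, 224.8], 0.7), ([339.5, 238.7], 0.67), ([314.9, 212.0], 0.63), ([355.3, 252.0], 0.46)]
side socket_22 call [([373.7, 314.8], 0.73), ([267.6, 274.2], 0.71), ([281.8, 161.9], 0.65), ([279.1, 303.0], 0.57), ([207.5, 187.6], 0.56)]
side socket_22 call [([279.6, 314.7], 0.89), ([268.2, 285.0], 0.7), ([374.6, 319.5], 0.56), (
[... 2556 characters left out ...]
33.4], 0.49)]
top socket_38 call [([165.9, 175.1], 0.69), ([387.4, 166.6], 0.61), ([331.9, 228.1], 0.56), ([184.4, 257.4], 0.55), ([318.3, 155.7], 0.45)]
top socket_38 call [([168.1, 176.2], 0.77), ([190.8, 255.6], 0.64), ([330.0, 229.2], 0.53), ([385.5, 171.5], 0.52), ([362.2, 233.4], 0.49)]
wrist [[348.97058441   0.         283.6466732 ]
 [  0.         348.97058441 209.20193825]
 [  0.           0.           1.        ]] [[ 2.66313448e-01 -9.63886151e-01 -7.96697571e-04 -6.50403772e-01]
 [-9.23795293e-01 -2.55472416e-01  2.85194848e-01 -3.63837352e-02]
 [-2.75098898e-01 -7.52152378e-02 -9.58469230e-01  3.79672363e-01]
 [ 0.00000000e+00  0.00000000e+00  0.00000000e+00  1.00000000e+00]]
1.55
```

View pics/top0.png

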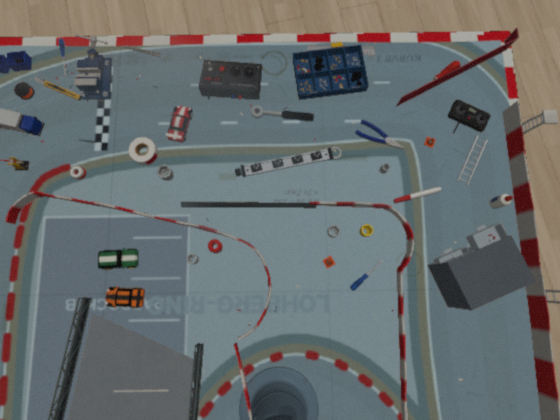

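View pics/side0.png

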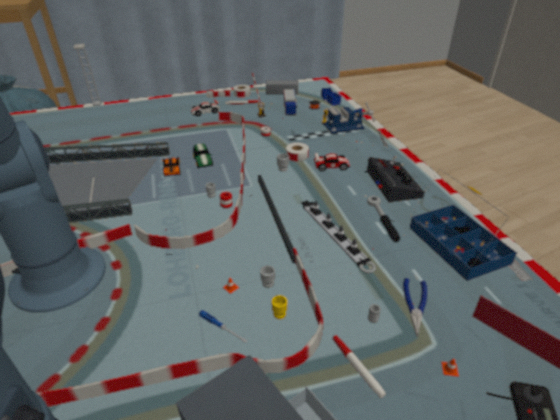

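View pics/wrist0.png

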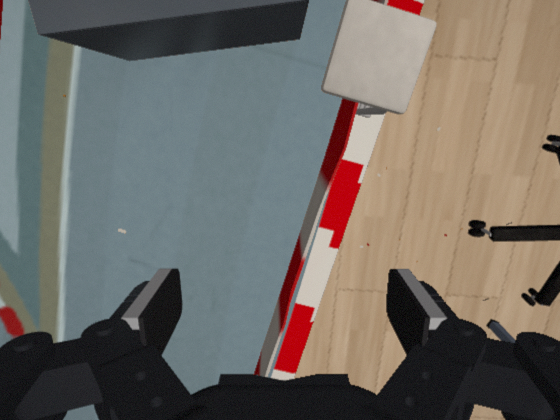

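Run:
```python
import cv2
im=cv2.imread("pics/top0.png")[120:290,130:430]
cv2.imwrite("pics/top0z.png",cv2.resize(im,None,fx=2.66,fy=2.66,interpolation=cv2.INTER_CUBIC))
im=cv2.imread("pics/side0.png")[140:340,180:420]
cv2.imwrite("pics/side0z.png",cv2.resize(im,None,fx=3,fy=3,interpolation=cv2.INTER_CUBIC))
```

```text
(no output)
```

View pics/top0z.png

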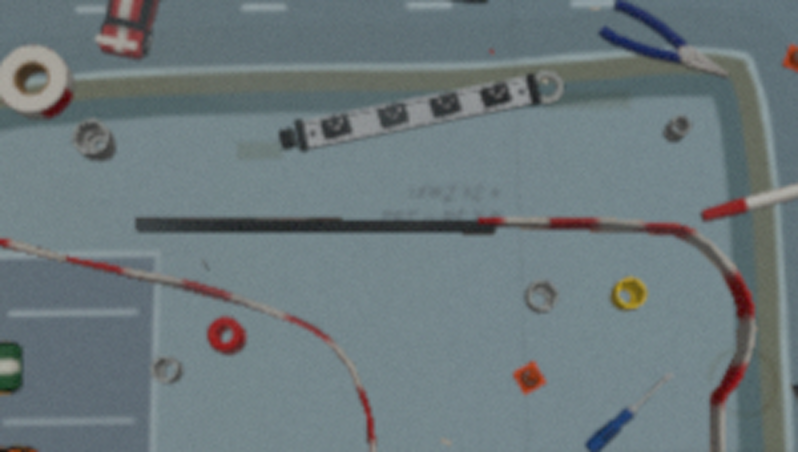

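View pics/side0z.png

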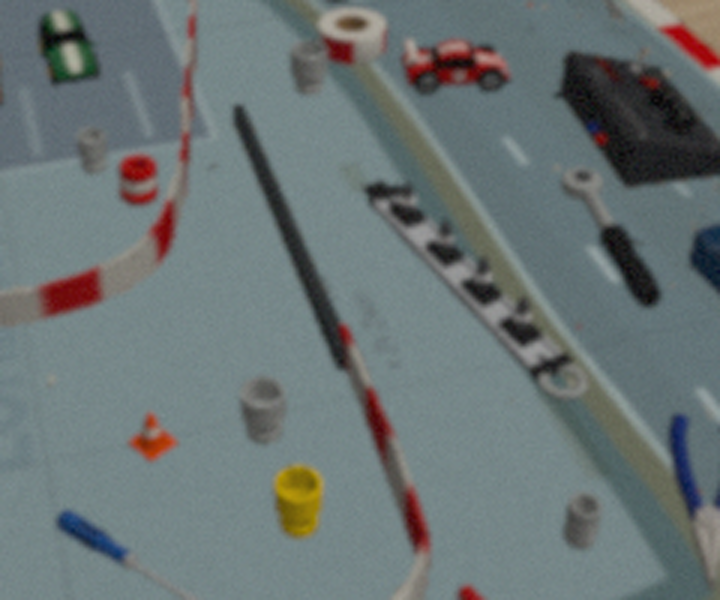

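```bash
cat > h.py <<'E'
from bench import *
import numpy as np, cv2
from scipy.spatial.transform import Rotation as R
def ray(p,uv,z):
    M=np.linalg.inv(p["camera_from_world"]); d=M[:3,:3]@np.linalg.inv(p["K"])@np.array([uv[0],uv[1],1.]); o=M[:3,3]
    return o+d*(z-o[2])/d[2]
def proj(p,X):
    c=p["camera_from_world"]@np.append(X,1); u=p["K"]@c[:3]; return u[:2]/u[2]
def down(yaw):  # tool x axis at heading yaw, z down
    return (R.from_euler('z',yaw)*R.from_euler('x',np.pi)).as_quat()
def wcam():
    p=camera_params("wrist"); M=np.linalg.inv(p["camera_from_world"])
    T=np.eye(4);T[:3,:3]=R.from_quat(read_tcp_rot()).as_matrix();T[:3,3]=read_eef_pos()
    return np.linalg.inv(T)@M
E
python3 - <<'E'
from h import *
print(np.round(wcam(),3)); print(R.from_quat(read_tcp_rot()).as_matrix().round(3))
p=camera_params("top")
for n,uv,z in [("tape",(165.5,172),.04),("l",(193,257.5),.035),("m",(333,231),.042),("y",(366.5,230),.042),("r",(385,167),.035),
  ("ring",(336,153),.01),("foot",(238,172),.01),("c1",(256.5,166.4),.02),("c2",(278,163),.02),("c3",(298.5,160),.02),("c4",(316,154.4),.02)]:
    print(n,ray(p,uv,z).round(3))
E
```

```text
[[ 0.001 -0.958 -0.285  0.074]
 [ 1.     0.001 -0.001  0.001]
 [ 0.001 -0.285  0.958 -0.124]
 [ 0.     0.     0.     1.   ]]
[[ 0.964  0.266  0.   ]
 [ 0.266 -0.964  0.   ]
 [ 0.    -0.    -1.   ]]
tape [0.609 0.298 0.04 ]
l [0.378 0.219 0.035]
m [ 0.442 -0.149  0.042]
y [ 0.443 -0.238  0.042]
r [ 0.617 -0.299  0.035]
ring [ 0.667 -0.171  0.01 ]
foot [0.615 0.105 0.01 ]
c1 [0.628 0.052 0.02 ]
c2 [ 0.637 -0.007  0.02 ]
c3 [ 0.644 -0.064  0.02 ]
c4 [ 0.66  -0.113  0.02 ]
```

Run:
```python
from h import *
def snap(n):
    im=read_camera("wrist"); cv2.imwrite(f"pics/{n}.png",im[:,:,::-1]); np.save(f"pics/{n}.npy",im); np.savez(f"pics/{n}_p.npz",**camera_params("wrist"))
for n,x,y,z in [("w_r",.617,-.299,.2),("w_m",.442,-.149,.2),("w_rail",.643,-.033,.2),("w_tape",.609,.298,.2),("w_l",.385,.219,.2)]:
    for yaw in (.187,):
        try:
            move_ptp([x,y,z],down(yaw)); print(n,read_time_s(),read_qpos().round(2)); snap(n)
            for t in ["clip_a","hang_ring"] if n=="w_rail" else ["socket_32"]:
                for f in (look_for,tip_of): print(f,t,[(np.round(d["at"],1),round(d["confidence"],2)) for d in f("wrist",t)])
        except MotionError as e: print(n,e)
```

```text
w_r 3.55 [ 0.53  0.5  -0.19  1.54  0.1   1.11 -1.06]
<function make.<locals>.keyed.<locals>.call at 0x7f6ea3aed3a0> socket_32 [(array([283.2, 187.7]), 0.76), (array([103.3, 317.3]), 0.63), (array([194. , 340.3]), 0.59)]
<function make.<locals>.keyed.<locals>.call at 0x7f6ea3aed4e0> socket_32 [(array([285. , 178.7]), 0.81), (array([196.7, 328.7]), 0.68), (array([116.2, 318.8]), 0.58)]
w_m 4.6167 [ 0.49  0.11 -0.27  2.06  0.03  0.97 -1.18]
<function make.<locals>.keyed.<locals>.call at 0x7f6ea3aed3a0> socket_32 [(array([284. , 198.1]), 0.98), (array([387.1, 209.3]), 0.86), (array([512.5,   9.6]), 0.85)]
<function make.<locals>.keyed.<locals>.call at 0x7f6ea3aed4e0> socket_32 [(array([500.8,  13.8]), 0.97), (array([282. , 186.8]), 0.89), (array([377.1, 197.3]), 0.89)]
w_rail 5.6917 [ 0.28  0.45 -0.38  1.64  0.18  1.09 -1.53]
<function make.<locals>.keyed.<locals>.call at 0x7f6ea3aed3a0> clip_a [(array([312.2, 182.7]), 0.91), (array([251.6, 186.4]), 0.76), (array([374.5, 183.5]), 0.64), (array([182.1, 184.1]), 0.58)]
<function make.<locals>.keyed.<locals>.call at 0x7f6ea3aed4e0> clip_a [
[... 159 characters left out ...]
.call at 0x7f6ea3aed3a0> hang_ring [(array([443.5, 183.8]), 0.75)]
<function make.<locals>.keyed.<locals>.call at 0x7f6ea3aed4e0> hang_ring [(array([429.1, 184.3]), 0.57)]
w_tape 7.2 [-0.17  0.52 -0.47  1.55  0.25  1.13 -2.08]
<function make.<locals>.keyed.<locals>.call at 0x7f6ea3aed3a0> socket_32 [(array([274.4, 194.3]), 0.91)]
<function make.<locals>.keyed.<locals>.call at 0x7f6ea3aed4e0> socket_32 [(array([279.9, 180.8]), 0.9)]
w_l 8.2917 [-0.04  0.08 -0.58  2.1   0.05  0.97 -2.04]
<function make.<locals>.keyed.<locals>.call at 0x7f6ea3aed3a0> socket_32 [(array([278.4, 200.8]), 0.69)]
<function make.<locals>.keyed.<locals>.call at 0x7f6ea3aed4e0> socket_32 [(array([280.1, 192.2]), 0.63)]
```

```bash
cd pics
python3 - <<'E'
import cv2,numpy as np
a=[cv2.imread(f"{n}.png") for n in("w_r","w_m","w_tape","w_l")]
b=[cv2.resize(x[60:360,100:500],None,fx=1,fy=1) for x in a]
cv2.imwrite("m1.png",np.vstack([np.hstack(b[:2]),np.hstack(b[2:])]))
cv2.imwrite("m2.png",cv2.resize(a[0][0:1],(1,1)))
r=cv2.imread("w_rail.png")[90:290,90:490]; cv2.imwrite("m2.png",cv2.resize(r,None,fx=2,fy=2,interpolation=cv2.INTER_CUBIC))
E
```

```text
(no output)
```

View pics/m1.png

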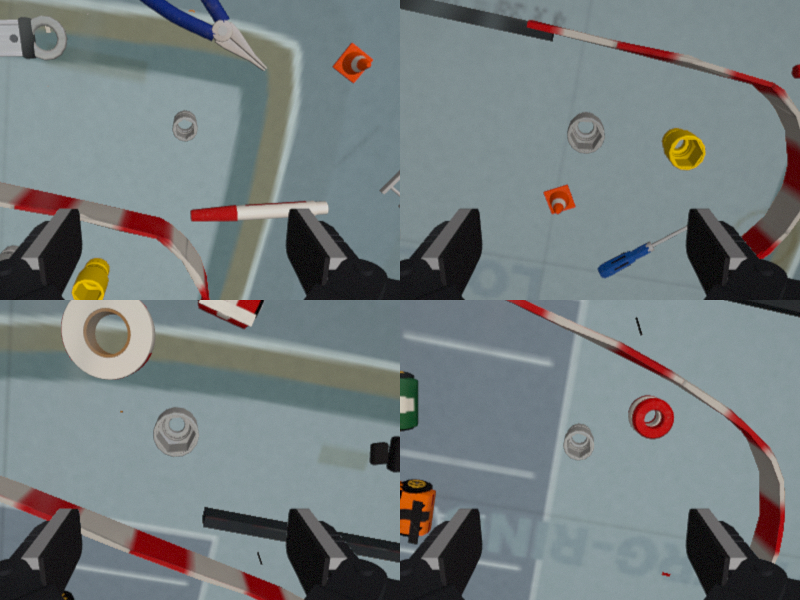

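View pics/m2.png

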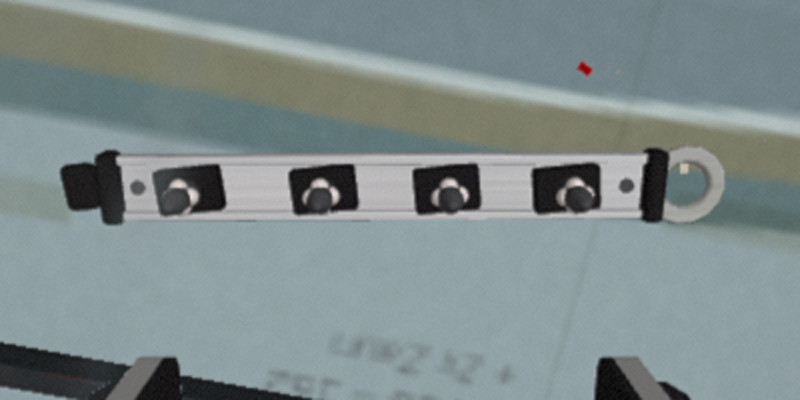

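Run:
```python
from h import *
tiles=[]
C={"w_r":(285,186),"w_m":(286,192),"w_tape":(276,190),"w_l":(279,201)}
for n,(u,v) in C.items():
    im=cv2.imread(f"pics/{n}.png")[v-32:v+33,u-32:u+33]
    tiles.append(cv2.resize(im,(390,290) if 0 else (300,300),interpolation=cv2.INTER_CUBIC))
cv2.imwrite("pics/z1.png",np.vstack([np.hstack(tiles[:2]),np.hstack(tiles[2:])]))
```

```text
(no output)
```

View pics/z1.png

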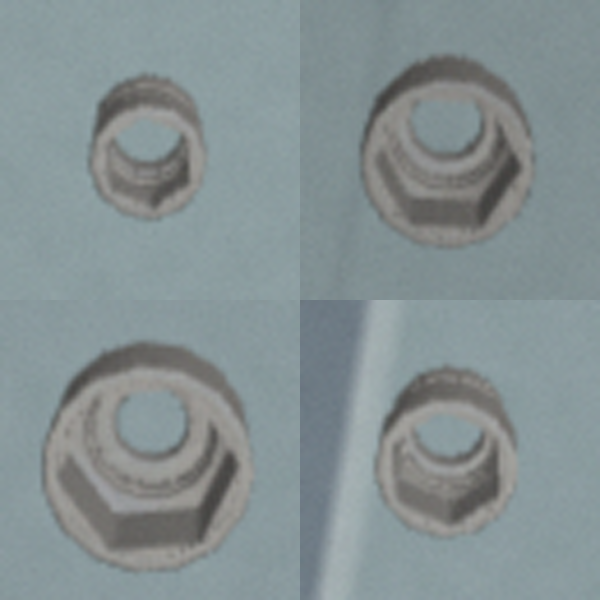

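Run:
```python
from h import *
o={"w_r":(285,186,147.5,160,.034),"w_m":(286,192,146.5,161,.042),"w_tape":(276,190,147.5,169.5,.047),"w_l":(279,201,147,168.5,.038)}
for n,(u,v,a,b,z) in o.items():
    p=dict(np.load(f"pics/{n}_p.npz")); uv=(u-32+a/4.615-.4,v-32+b/4.615-.4); X=ray(p,uv,z); print(n,np.round(uv,1),X.round(4))
    for yaw in (.187-np.pi/2,.187+np.pi/2):
        for zz in (.2,.03):
            q=inverse_kinematics([X[0],X[1],zz],down(yaw)); print(yaw,None if q is None else np.round(q,2))
p=dict(np.load("pics/w_rail_p.npz"))
for a,b,z in [(98,188,.013),(670,186,.013),(190,189,.016),(324,189,.016),(447,187,.016),(567,188,.016)]:
    X=ray(p,(90+a/2,90+b/2),z);print(X.round(4))
for X in [(.643,-.033)]:
    for yaw in (.187-np.pi/2,.187+np.pi/2):
        for zz in (.2,.04):
            q=inverse_kinematics([X[0],X[1],zz],down(yaw)); print(yaw,None if q is None else np.round(q,2))
```

```text
w_r [284.6 188.3] [ 0.6222 -0.3017  0.034 ]
-1.3837963267948965 [ 0.49  0.51 -0.13  1.53  0.07  1.11 -2.61]
-1.3837963267948965 [ 0.43  0.7  -0.05  1.61  0.04  0.83 -2.59]
1.7577963267948966 [ 0.56  0.52 -0.23  1.52  0.13  1.12  0.49]
1.7577963267948966 [ 0.62  0.73 -0.32  1.6   0.28  0.86  0.39]
w_m [285.3 194.5] [ 0.4473 -0.1516  0.042 ]
-1.3837963267948965 [ 0.43  0.11 -0.2   2.05  0.03  0.98 -2.74]
-1.3837963267948965 [ 0.37  0.4  -0.14  2.15  0.1   0.6  -2.8 ]
1.7577963267948966 [ 0.41  0.11 -0.18  2.05  0.02  0.98  0.4 ]
1.7577963267948966 [ 0.52  0.41 -0.31  2.14  0.21  0.61  0.25]
w_tape [275.6 194.3] [0.614 0.301 0.047]
-1.3837963267948965 [-1.32  0.97  1.37  1.59 -0.96  1.39 -2.81]
-1.3837963267948965 [-1.25  1.09  1.14  1.67 -1.08  1.14 -2.75]
1.7577963267948966 [-0.03  0.59 -0.69  1.52  0.39  1.17 -0.6 ]
1.7577963267948966 [-0.05  0.8  -0.66  1.61  0.57  0.94 -0.72]
w_l [278.5 205.1] [0.3792 0.2228 0.038 ]
-1.3837963267948965 [ 0.55  0.2  -1.24  2.09  0.22  1.    2.53]
-1.3837963267948965 [-1.59  0.71  1.15  2.27 -0.97  0.81 -2.72]
1.7577963267948966 [ 0.03  0.08 -0.67  2.1   0.06  0.97 -0.49]
1.7577963267948966 [-0.05  0.43 -0.64  2.2   0.43  0.63 -0.8 ]
[0.6229 0.0938 0.013 ]
[ 0.6715 -0.1611  0.013 ]
[0.6309 0.052  0.016 ]
[ 0.642  -0.0072  0.016 ]
[ 0.653  -0.0614  0.016 ]
[ 0.6625 -0.1145  0.016 ]
-1.3837963267948965 [-0.34  0.44  0.43  1.68 -0.2   1.07 -2.81]
-1.3837963267948965 [-0.17  0.62  0.2   1.75 -0.17  0.79 -2.84]
1.7577963267948966 [ 0.35  0.46 -0.47  1.64  0.23  1.1   0.01]
1.7577963267948966 [ 0.36  0.67 -0.49  1.72  0.4   0.85 -0.12]
```

```bash
cat >> h.py <<'E'
YAW=np.pi/2+.1884; Q=down(YAW)
def snap(n):
    np.savez(f"pics/{n}_p.npz",**camera_params("wrist")); im=read_camera("wrist"); cv2.imwrite(f"pics/{n}.png",im[:,:,::-1]); return im
def crop(n,u,v,h=50,s=6):
    im=cv2.imread(f"pics/{n}.png")[v-h:v+h,u-h:u+h]; return cv2.resize(im,None,fx=s,fy=s,interpolation=cv2.INTER_CUBIC)
E
python3 - <<'E'
from h import *
t=[]
for i,(x,y) in enumerate([(.6309,.052),(.642,-.0072),(.653,-.0614),(.6625,-.1145)]):
    move_ptp([x,y,.17],Q); pause(.1); snap(f"c{i+1}"); print(read_eef_pos().round(4),read_time_s())
    u,v=proj(dict(np.load(f"pics/c{i+1}_p.npz")),np.array([x,y,.03])); print(u,v)
    print([(np.round(d["at"],1),round(d["confidence"],2)) for d in tip_of("wrist","clip_a")])
    t.append(crop(f"c{i+1}",284,int(v),40,5)[:, :400])
cv2.imwrite("pics/cz.png",np.vstack([np.hstack(t[:2]),np.hstack(t[2:])])[:, :])
E
python3 -c "
import cv2;im=cv2.imread('pics/cz.png');print(im.shape);cv2.imwrite('pics/cz1.png',im[:400]);cv2.imwrite('pics/cz2.png',im[400:])"
```

```text
[0.6306 0.0531 0.1703] 10.225
281.91432686000695 203.27491711135679
[(array([280.5, 312.3]), 0.97), (array([282.6, 362. ]), 0.94), (array([279.9, 261.4]), 0.79), (array([282.3, 192.4]), 0.65)]
[ 0.6418 -0.0055  0.1702] 10.775
281.88788838483634 202.7130957539563
[(array([279.9, 255.4]), 0.84), (array([283.9, 120.6]), 0.71), (array([281.6, 194.9]), 0.66)]
[ 0.6528 -0.0591  0.17  ] 11.3083
281.7113561475523 203.74800031671765
[(array([280.5, 253.7]), 0.93), (array([279.7,  40.6]), 0.89), (array([278.8, 196.4]), 0.88), (array([280.2, 130.7]), 0.73)]
[ 0.6624 -0.1121  0.17  ] 11.8417
281.61751394543506 203.80649663807765
[(array([279.6, 127.2]), 0.82), (array([278.6,  54.8]), 0.76), (array([280.9, 197.3]), 0.7)]
(800, 800, 3)
```

View pics/cz1.png

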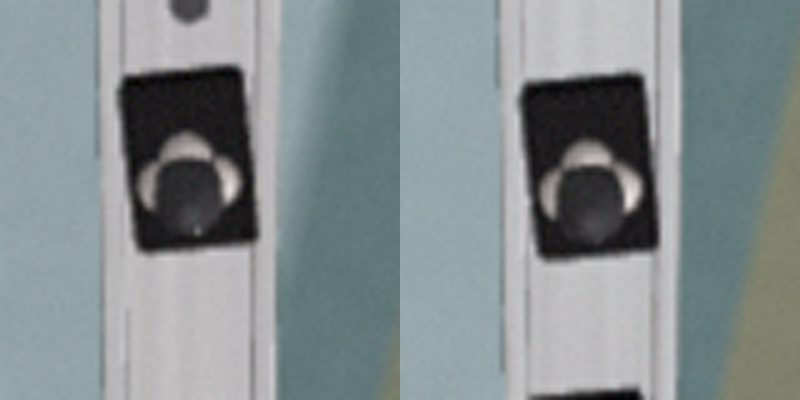

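View pics/cz2.png

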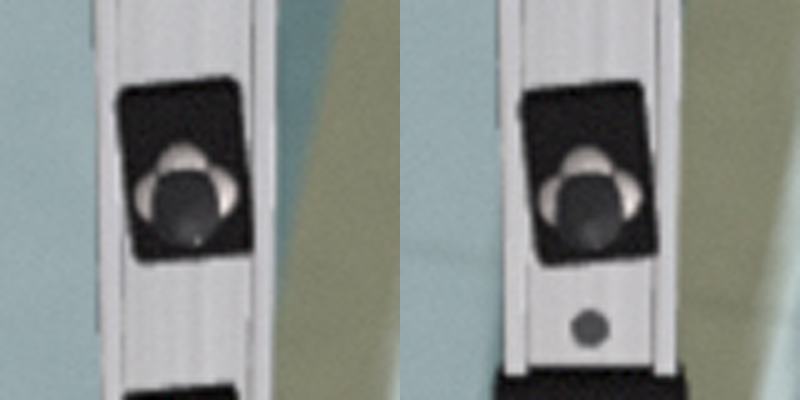

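View pics/c2.png

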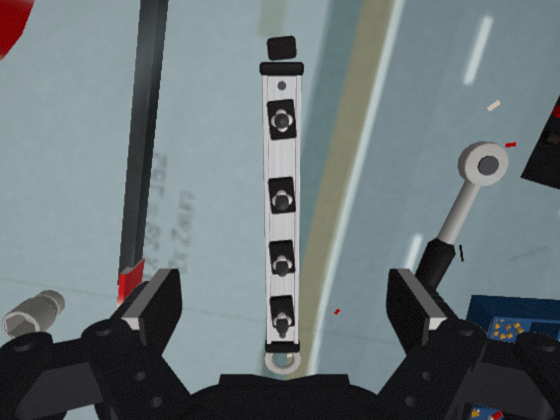

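Run:
```python
from h import *
v0=[203,202,203,203]
D={1:dict(block=(189,160),ball=(189,183),tip=(190,203)),2:dict(block=(190,167),ball=(191,190),tip=(192,214)),
3:dict(block=(186,170),ball=(186,193),tip=(188,215)),4:dict(block=(190,174),ball=(190,195),tip=(191,218))}
for i in D:
    p=dict(np.load(f"pics/c{i}_p.npz"))
    for k,z in (("block",.016),("ball",.030),("tip",.040),("tip",.046)):
        a,b=D[i][k]; print(i,k,z,ray(p,(244+a/5-.4,v0[i-1]-40+b/5-.4),z).round(4))
```

```text
1 block 0.016 [0.6298 0.0553 0.016 ]
1 ball 0.03 [0.6299 0.0552 0.03  ]
1 tip 0.04 [0.6302 0.0547 0.04  ]
1 tip 0.046 [0.6299 0.0564 0.046 ]
2 block 0.016 [ 0.6412 -0.0046  0.016 ]
2 ball 0.03 [ 0.6415 -0.0047  0.03  ]
2 tip 0.04 [ 0.6419 -0.0058  0.04  ]
2 tip 0.046 [ 0.6416 -0.0041  0.046 ]
3 block 0.016 [ 0.6518 -0.0594  0.016 ]
3 ball 0.03 [ 0.6519 -0.0595  0.03  ]
3 tip 0.04 [ 0.6524 -0.0602  0.04  ]
3 tip 0.046 [ 0.6521 -0.0585  0.046 ]
4 block 0.016 [ 0.6621 -0.113   0.016 ]
4 ball 0.03 [ 0.6622 -0.1127  0.03  ]
4 tip 0.04 [ 0.6625 -0.1136  0.04  ]
4 tip 0.046 [ 0.6622 -0.1119  0.046 ]
```

Run:
```python
from h import *
move_gripper(.042,60)
move_ptp([.6206,-.3009,.17],Q); pause(.3); snap("g22"); print(read_eef_pos().round(4),read_time_s())
cv2.imwrite("pics/g22z.png",crop("g22",284,205,40,7))
```

```text
[ 0.6213 -0.2991  0.1701] 13.525
```

View pics/g22z.png

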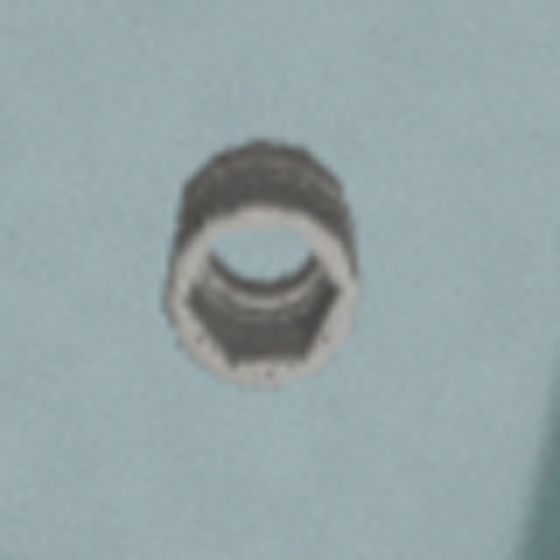

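View pics/g22.png

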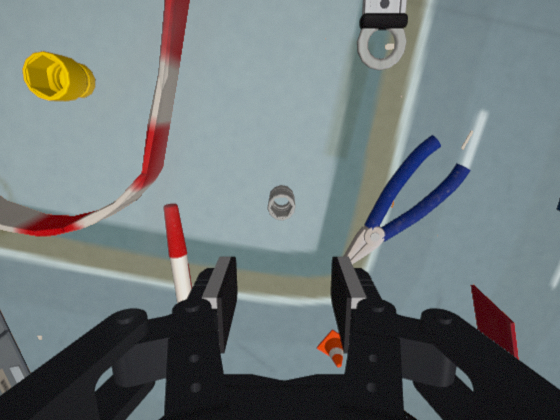

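```bash
cat >> h.py <<'E'
B=np.array([.0008,.0016,0])
def at(x,y,z,tol=.0004,n=4,speed=.1,off=None):
    t=np.array([x,y,z]); c=t.copy() if off is None else t+off
    movel(c,Q,speed=speed); 
    for _ in range(n):
        pause(.1); e=t-read_eef_pos()
        if np.abs(e).max()<tol: break
        c=c+e; movel(c,Q,speed=.05)
    return c-t
E
python3 - <<'E'
from h import *
X=ray(dict(np.load("pics/g22_p.npz")),(281.0,206.7),.034)-B
print(X.round(4))
o=at(X[0],X[1],.1); print(o.round(4),read_eef_pos().round(4),read_ft_force().round(2),read_time_s())
E
```

```text
[ 0.6207 -0.303   0.034 ]
[-0.      0.     -0.0003] [ 0.6208 -0.3029  0.0998] [ 0.41  0.17 -0.45] 15.175
```

Run:
```python
from h import *
at(.6207,-.303,.024,n=2)
print(read_eef_pos().round(4))
move_gripper(.015,60); print(read_finger_gap(),read_eef_pos().round(4),read_time_s())
movel([.6207,-.303,.12],Q,speed=.15); pause(.2); snap("h22"); print(read_eef_pos().round(4),read_finger_gap(),read_ft_force().round(2),read_time_s())
cv2.imwrite("pics/h22z.png",crop("h22",284,310,60,7))
```

```text
[ 0.6209 -0.303   0.024 ]
0.0198946029217733 [ 0.621  -0.3029  0.024 ] 17.1
[ 0.6198 -0.3026  0.1184] 0.019844763403675175 [ 0.38  0.66 -0.65] 18.1417
```

View pics/h22z.png

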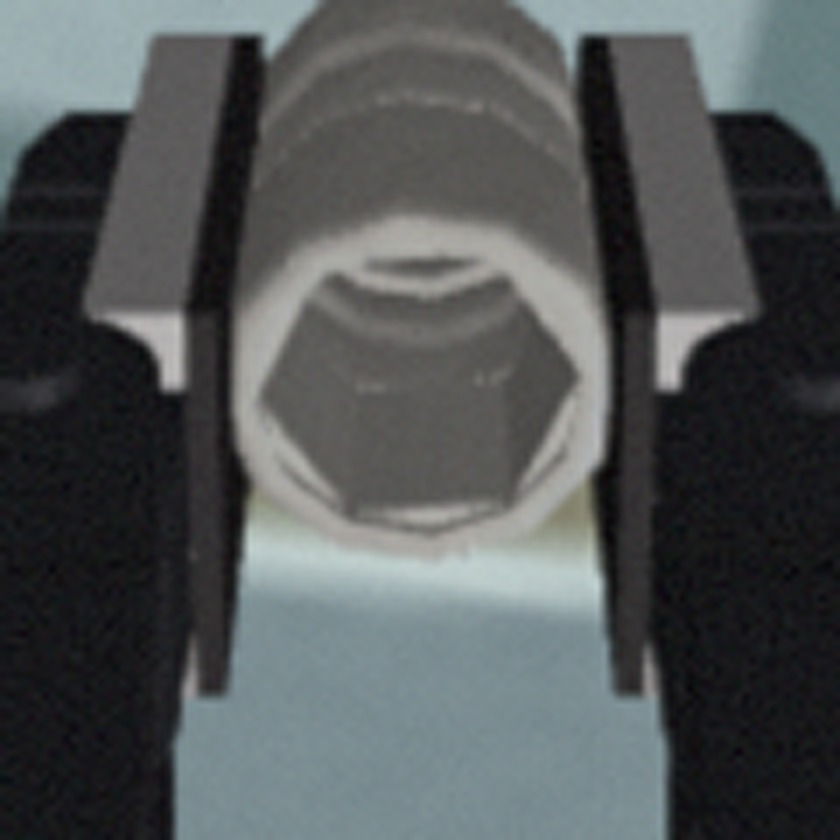

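Run:
```python
from h import *
p=dict(np.load("pics/h22_p.npz"))
e=np.array([.6198,-.3026,.1184])
X=ray(p,(283.8,304.7),.1184+.010); d=X-e
Rm=R.from_quat(Q).as_matrix(); print((Rm.T@d).round(4), (Rm@[.0014,.0011,0]).round(4), (Rm@[.001,.0005,0]).round(4))
```

```text
[ 0.0017  0.0013 -0.01  ] [0.0008 0.0016 0.    ] [0.0003 0.0011 0.    ]
```

```bash
cat >> h.py <<'E'
CL={1:(.6299,.0552),2:(.6414,-.0046),3:(.6519,-.0595),4:(.6622,-.1128)}
def insert(i,g,zs=(.026,.016,.008,.003,0.0),dx=0,dy=0,sp=.04):
    x,y=CL[i][0]-B[0]+dx,CL[i][1]-B[1]+dy
    off=at(x,y,.016+g+.036,n=3,tol=.0003); print("hover",read_eef_pos().round(4),(off).round(4),read_time_s())
    f0=read_ft_force()
    for h in zs:
        movel(np.array([x,y,.016+g+h])+off,Q,speed=sp); pause(.08)
        f=read_ft_force()-f0; print(h,"z-",(read_eef_pos()-[x,y,.016+g]).round(4),f.round(1))
        if np.hypot(f[0],f[1])>20 or abs(f[2])>45: print("STOP"); return False
    return True
E
python3 - <<'E'
from h import *
x,y=CL[4][0]-B[0],CL[4][1]-B[1]
move_ptp([x,y,.12],Q); pause(.1)
snap("i4")
print(insert(4,.024,zs=(.026,.016)))
snap("i4b")
print(read_finger_gap(),read_time_s())
E
```

```text
hover [ 0.6615 -0.1145  0.0761] [ 0. -0.  0.] 20.725
0.026 z- [-0.0001  0.      0.0258] [-0.  -0.   0.3]
0.016 z- [-0.0001  0.      0.0158] [-0.7 -0.9  0.3]
True
0.0197288232504837 21.7417
```

View pics/i4b.png

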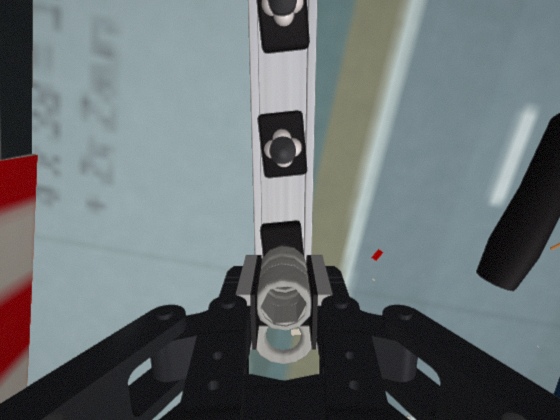

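```bash
cat >> h.py <<'E'
def press(i,g,zs,dx=0,dy=0,sp=.03):
    x,y=CL[i][0]-B[0]+dx,CL[i][1]-B[1]+dy
    for h in zs:
        movel([x,y,.016+g+h],Q,speed=sp); pause(.08)
        f=read_ft_force(); print(h,"z-",(read_eef_pos()-[x,y,.016+g]).round(4),f.round(1),read_finger_gap())
        if np.hypot(f[0],f[1])>20 or abs(f[2])>45: print("STOP"); return False
    return True
E
python3 - <<'E'
from h import *
print(press(4,.024,(.010,.006,.002,0.)))
print(read_time_s())
snap("j4")
E
```

```text
0.01 z- [-0.0003 -0.0006  0.0096] [-0.3 -1.7 -1.8] 0.01968031131197275
0.006 z- [-0.0003 -0.0003  0.0053] [ 0.6 -1.6 -4. ] 0.019590184924081232
0.002 z- [-0.0003 -0.0003  0.0015] [ 0.6 -1.7 -3.6] 0.01982111013259281
0.0 z- [0.0002 0.0003 0.0002] [-0.5 -1.8 -1.2] 0.020240649117343454
True
23.2417
```

View pics/j4.png

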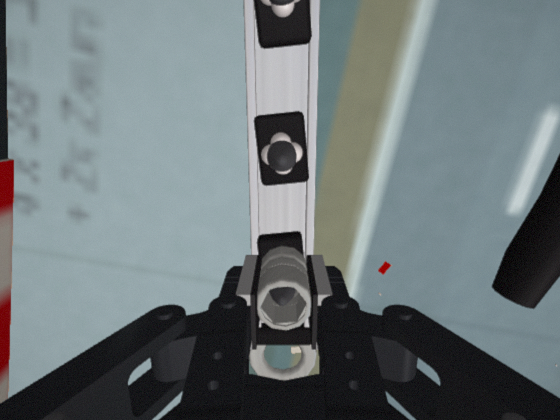

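Run:
```python
from h import *
move_gripper(.034); 
x,y=CL[4][0]-B[0],CL[4][1]-B[1]
movel([x,y,.17],Q,speed=.2); pause(.2); snap("k4"); print(read_eef_pos().round(4),read_time_s())
cv2.imwrite("pics/k4z.png",crop("k4",284,200,60,7))
```

```text
[ 0.6603 -0.1143  0.1681] 24.6333
```

View pics/k4z.png

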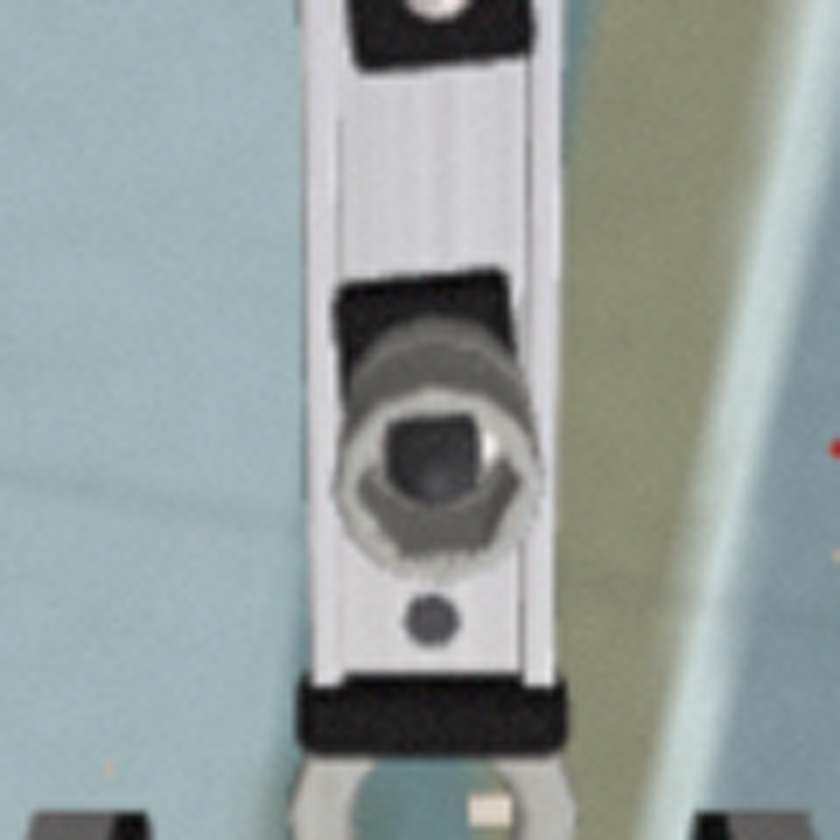

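Run:
```python
from h import *
p=dict(np.load("pics/k4_p.npz"))
for z in (.05,.064): print(ray(p,(224+440/7-.43,140+484/7-.43),z)-B)
move_gripper(.047)
move_ptp([.3776,.2236,.17],Q); movel([.3776,.2236,.15],Q); pause(.15); snap("g27"); print(read_eef_pos().round(4),read_time_s())
cv2.imwrite("pics/g27z.png",crop("g27",284,210,40,7))
```

```text
[ 0.66196704 -0.11440652  0.05      ]
[ 0.66113527 -0.11038331  0.064     ]
[0.3782 0.2238 0.1505] 27.025
```

View pics/g27z.png

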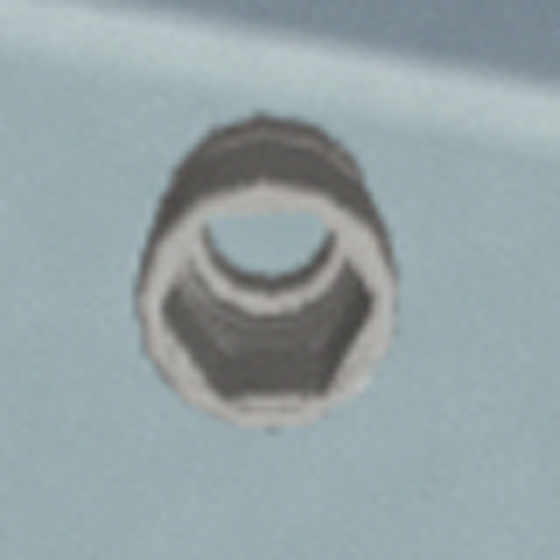

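View pics/g27.png

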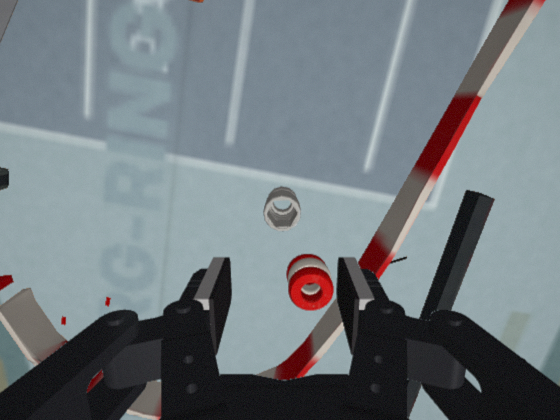

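```bash
cat >> h.py <<'E'
def grasp(n,uv,h,g,i,close):
    X=ray(dict(np.load(f"pics/{n}_p.npz")),uv,h)-B; x,y=X[:2]; print("target",X.round(4))
    at(x,y,g+.045,n=2,tol=.0006,speed=.15); movel([x,y,g],Q,speed=.1); pause(.1)
    print("at",(read_eef_pos()-[x,y,g]).round(4),read_ft_force().round(1))
    move_gripper(close,70); print("gap",read_finger_gap())
    movel([x,y,.15],Q,speed=.2)
    x,y=CL[i][0]-B[0],CL[i][1]-B[1]
    move_ptp([x,y,.15],Q); pause(.1); movel([x,y,.13],Q); pause(.1); snap("t"+n); print(read_eef_pos().round(4),read_finger_gap(),read_time_s())
    cv2.imwrite(f"pics/t{n}z.png",crop("t"+n,284,310,60,7))
E
python3 - <<'E'
from h import *
grasp("g27",(281.8,213.3),.038,.027,3,.018)
E
```

```text
target [0.3777 0.2212 0.038 ]
at [0.0005 0.0005 0.0005] [ 1.  -0.1 -0.6]
gap 0.0240064727498231
[ 0.6514 -0.0608  0.1306] 0.024306918161723246 32.175
```

View pics/tg27z.png

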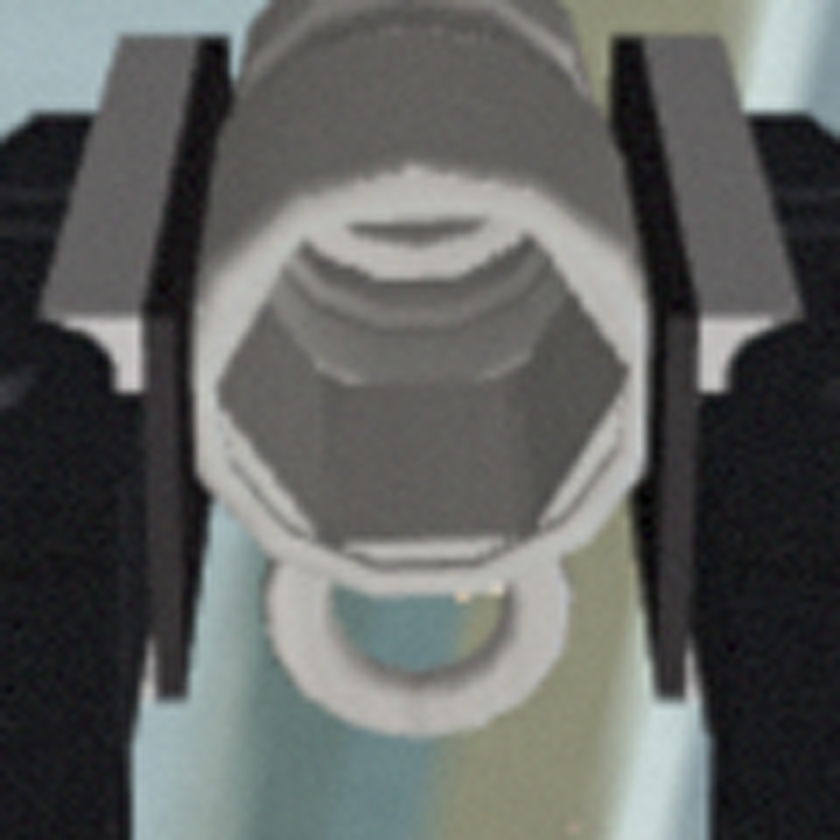

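```bash
cat >> h.py <<'E'
def inhand(n,uv,r):
    p=dict(np.load(f"pics/{n}_p.npz")); M=np.linalg.inv(p["camera_from_world"])
    e=read_eef_pos(); return (R.from_quat(Q).as_matrix().T@(ray(p,uv,e[2]+r)-e)).round(4)
def finish(i,g,op):
    if not press(i,g,(.010,.005,.001,-.0005)): return
    print(read_time_s()); move_gripper(op)
    x,y=CL[i][0]-B[0],CL[i][1]-B[1]
    movel([x,y,.17],Q,speed=.2); pause(.15); snap(f"k{i}"); print(read_eef_pos().round(4),read_time_s())
    cv2.imwrite(f"pics/k{i}z.png",crop(f"k{i}",284,200,60,7))
E
python3 - <<'E'
from h import *
print(inhand("tg27",(283.8,303.9),.011))
if insert(3,.027,zs=(.026,.016)): finish(3,.027,.040)
E
```

```text
[ 0.003   0.0012 -0.011 ]
hover [ 0.6512 -0.0612  0.079 ] [ 0. -0. -0.] 33.8833
0.026 z- [-0.0001 -0.      0.0258] [-0.3  0.8 -0.7]
0.016 z- [-0.0001  0.      0.0159] [-1.1  0.2 -1.9]
0.01 z- [ 0.     -0.0004  0.0096] [ 0.9 -1.1 -2.4] 0.0239766194118318
0.005 z- [-0.0004 -0.0003  0.0043] [ 1.1 -0.9 -3.3] 0.024074426780459224
0.001 z- [0.     0.0002 0.0011] [-0.3 -0.3 -0.7] 0.024079121976912348
-0.0005 z- [0.0002 0.0002 0.0007] [-2.6  0.   5.4] 0.023821595390266657
36.3833
[ 0.6498 -0.0612  0.1678] 37.675
```

View pics/k3z.png

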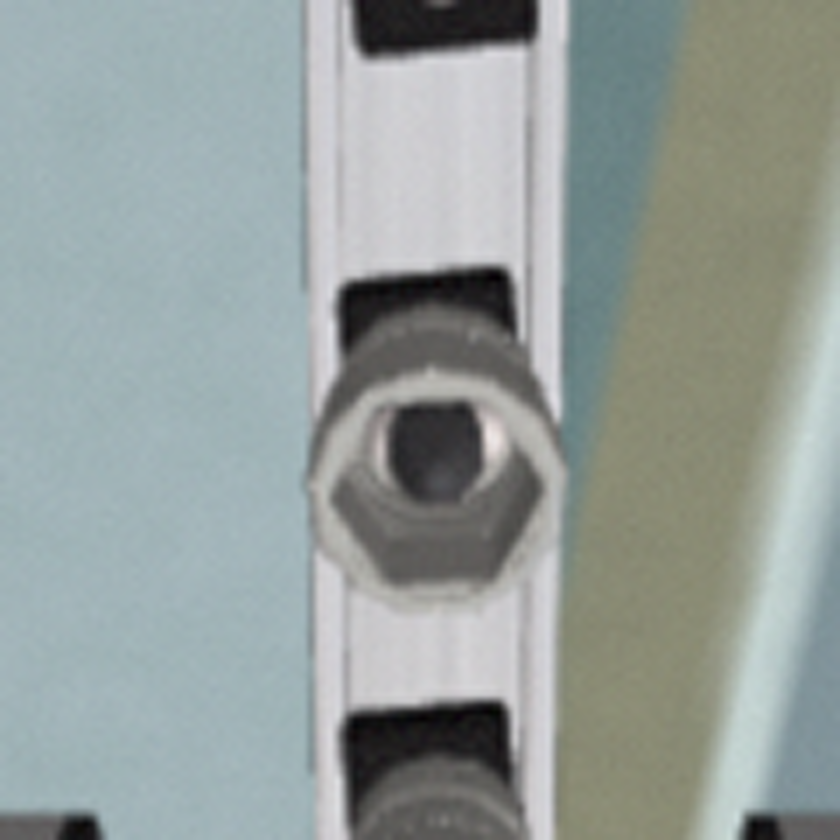

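Run:
```python
from h import *
p=dict(np.load("pics/k3_p.npz"))
for z in (.054,.068): print(ray(p,(224+437/7-.43,140+490/7-.43),z)-B)
move_gripper(.052)
move_ptp([.4457,-.1508,.17],Q); movel([.4457,-.1508,.15],Q); pause(.15); snap("g32"); print(read_eef_pos().round(4),read_time_s())
cv2.imwrite("pics/g32z.png",crop("g32",284,210,40,7))
```

```text
[ 0.65099818 -0.06080411  0.054     ]
[ 0.65018233 -0.05673601  0.068     ]
[ 0.4467 -0.1506  0.1506] 39.3333
```

View pics/g32z.png

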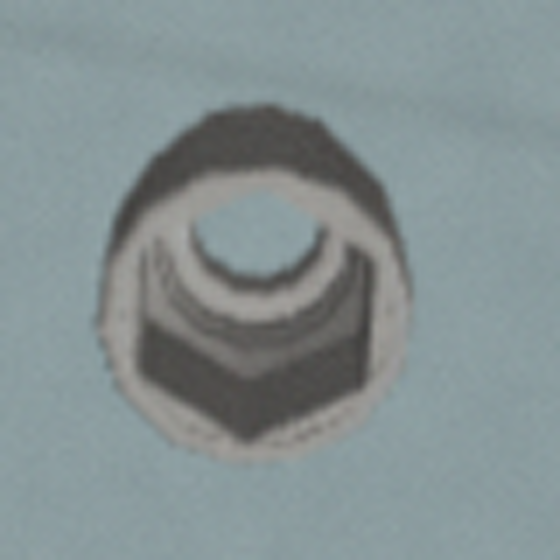

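View pics/g32.png

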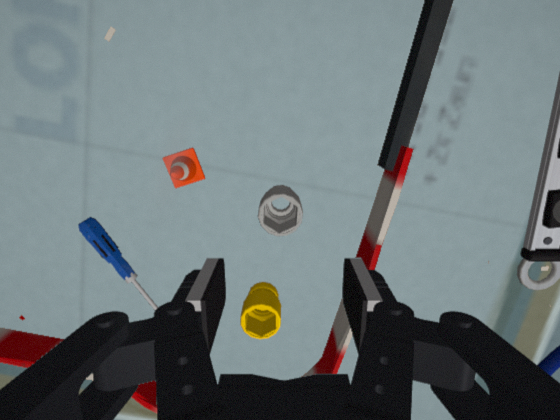

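Run:
```python
from h import *
grasp("g32",(279.9,214.6),.042,.030,2,.022)
```

```text
target [ 0.4451 -0.1529  0.042 ]
at [ 0.0007 -0.0001  0.0005] [0.1 0.6 0.9]
gap 0.029437221856356693
[ 0.6408 -0.0066  0.1307] 0.029662513565243534 43.9667
```

View pics/tg32z.png

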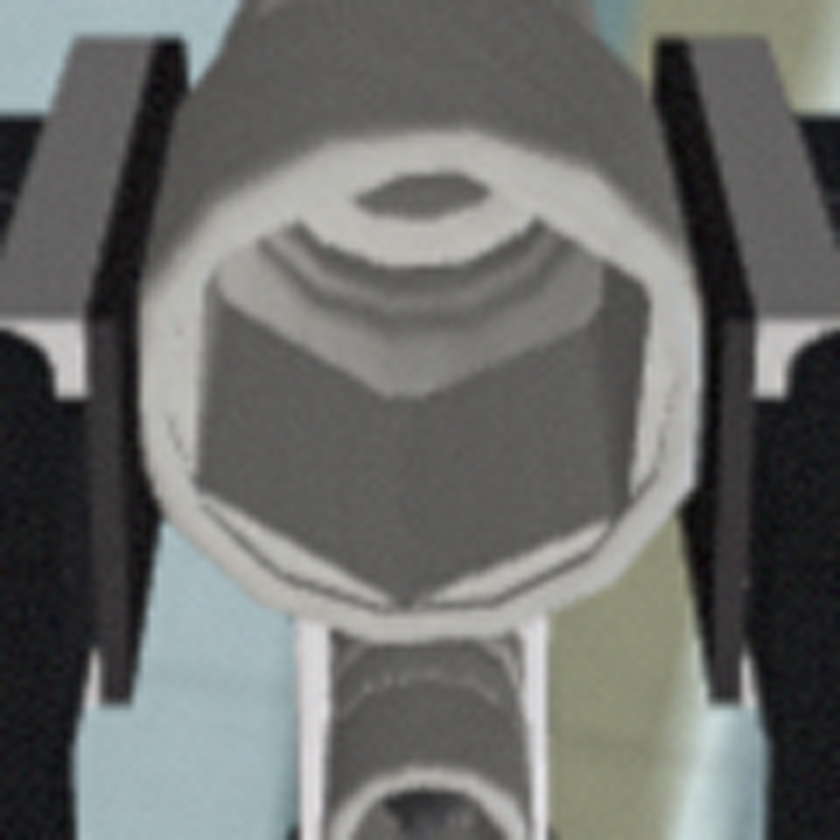

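Run:
```python
from h import *
print(inhand("tg32",(283.7,304.4),.012))
if insert(2,.030,zs=(.026,.016)): finish(2,.030,.046)
```

```text
[ 0.0029  0.001  -0.012 ]
hover [ 0.6406 -0.0063  0.082 ] [-0. -0. -0.] 45.65
0.026 z- [-0.0001  0.      0.0258] [ 0.1 -0.4  0.2]
0.016 z- [-0.0001 -0.      0.0159] [ 0.2  1.  -0.7]
0.01 z- [-0.     -0.0004  0.0095] [ 1.2 -1.7 -2.8] 0.02947101699611201
0.005 z- [-0.0005 -0.0005  0.0043] [ 1.1 -1.4 -4.5] 0.029395820005947575
0.001 z- [0.0002 0.0003 0.0012] [-0.5 -0.9 -0.3] 0.029481722416006426
-0.0005 z- [0.0003 0.0003 0.0009] [-1.5 -1.3  4.7] 0.029361304990411174
48.15
[ 0.6393 -0.0064  0.1679] 49.4333
```

View pics/k2z.png

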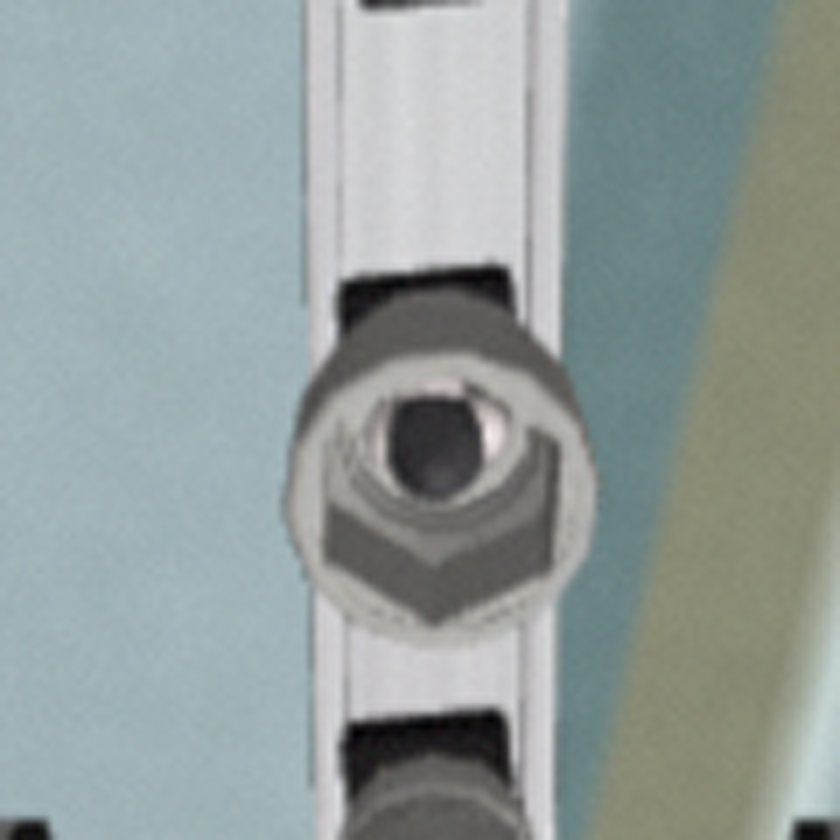

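The 32 socket is seated, and the plug's balls show above its drive end. Next is the 38.

Run:
```python
from h import *
move_gripper(.058)
move_ptp([.6124,.3018,.17],Q); movel([.6124,.3018,.15],Q); pause(.15); snap("g38"); print(read_eef_pos().round(4),read_time_s())
cv2.imwrite("pics/g38z.png",crop("g38",284,210,40,7))
```

```text
[0.613  0.3016 0.1507] 51.375
```

View pics/g38z.png

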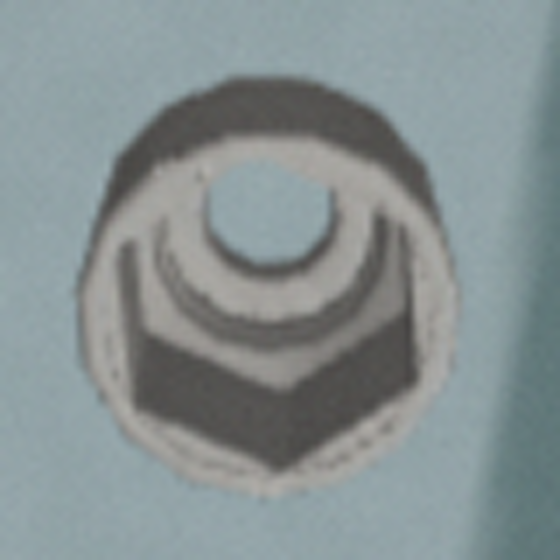

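View pics/g38.png

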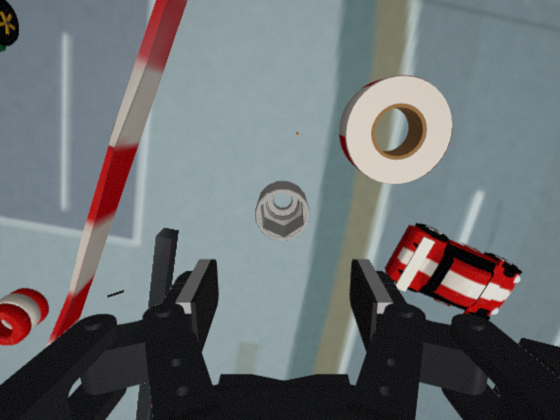

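Run:
```python
from h import *
grasp("g38",(282.0,214.4),.047,.035,1,.028)
```

```text
target [0.6124 0.3006 0.047 ]
at [0.0004 0.0005 0.0005] [ 0.9 -0.2 -0.4]
gap 0.03527729468492104
[0.6294 0.0543 0.1305] 0.035377421304373505 55.9417
```

View pics/tg38z.png

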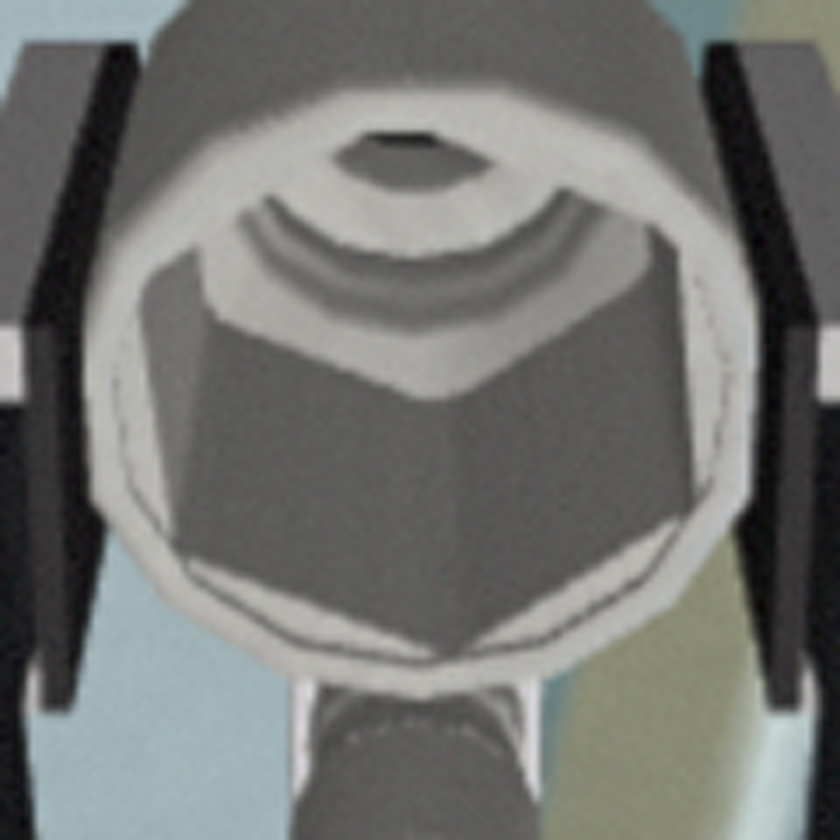

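Run:
```python
from h import *
print(inhand("tg38",(283.8,305.4),.012))
if insert(1,.035,zs=(.026,.016)): finish(1,.035,.052)
```

```text
[ 0.003   0.0012 -0.012 ]
hover [0.6292 0.0536 0.087 ] [ 0. -0. -0.] 57.575
0.026 z- [-0.0001  0.      0.0258] [ 1.1 -0.7  0.3]
0.016 z- [-0.      0.      0.0159] [ 0.8 -0.3 -0.4]
0.01 z- [-0.0001 -0.      0.0095] [ 0.8  0.7 -3.4] 0.03510927849499757
0.005 z- [-0.0003 -0.0001  0.0043] [ 1.  -0.1 -5.9] 0.035487658342661356
0.001 z- [0.0003 0.     0.0014] [-0.5 -0.5 -0.1] 0.03515042467266791
-0.0005 z- [0.0004 0.0001 0.0011] [-2.7 -0.9  6.2] 0.035169254257410534
60.075
[0.6278 0.0532 0.1679] 61.3333
```

View pics/k1z.png

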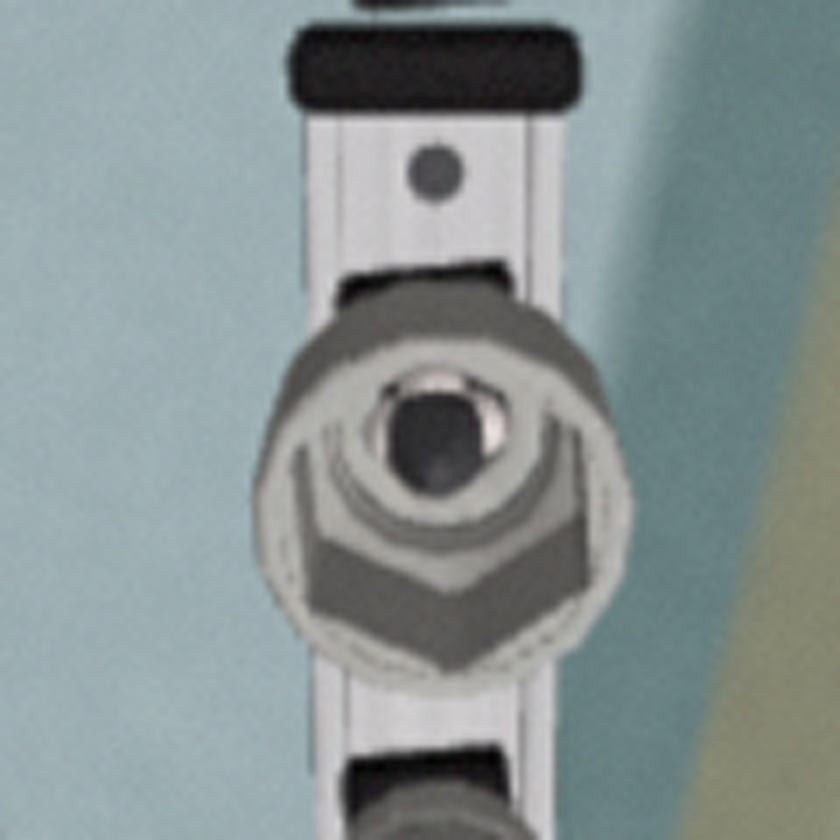

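Run:
```python
from h import *
move_gripper(0.0,20)
x,y=CL[4][0]-B[0],CL[4][1]-B[1]
move_ptp([x,y,.12],Q); at(x,y,.085,n=2,speed=.15); f0=read_ft_force()
for z in (.074,.072,.070,.0690,.0683,.0677):
    movel([x,y,z],Q,speed=.03); pause(.1); f=read_ft_force()-f0; print(z,read_eef_pos().round(4)[2],f.round(1))
    if f[2]>12: break
movel([x,y,.12],Q,speed=.2)
movel([.645,-.03,.30],Q,speed=.2); pause(.2); snap("final"); im=read_camera("side"); cv2.imwrite("pics/side1.png",cv2.resize(im[140:340,180:420,::-1],None,fx=3,fy=3,interpolation=cv2.INTER_CUBIC)); print(read_time_s())
```

```text
0.074 0.074 [ 0.4 -0.  -0.2]
0.072 0.072 [-0.5 -1.  -1.1]
0.07 0.07 [ 1.1 -0.5  0.1]
0.069 0.0691 [-0.4 -0.1 -0.4]
0.0683 0.0688 [ 0.8 -0.1  2.6]
0.0677 0.0686 [-0.3 -0.8  4.6]
67.9083
```

View pics/final.png

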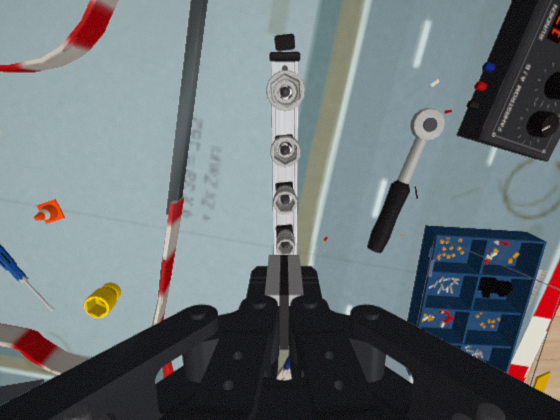

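View pics/side1.png

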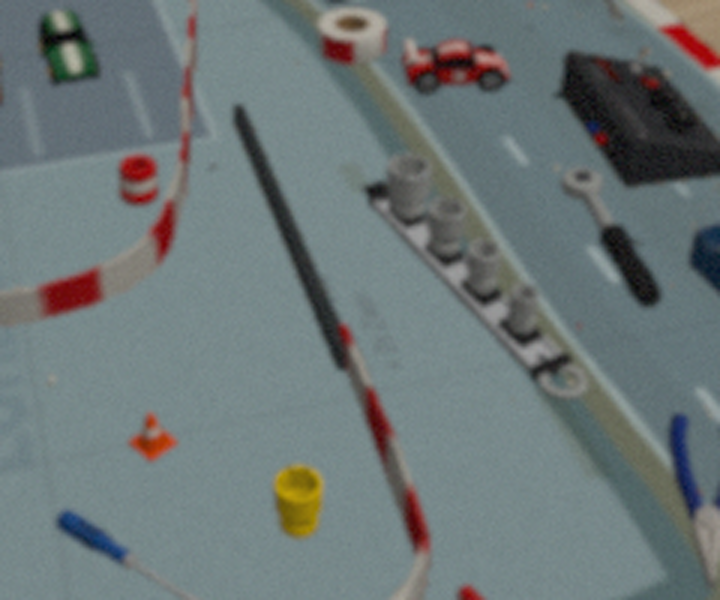

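The final views show all four sockets upright on the rail, smallest at the ring end. The yellow look-alike hasn't moved. The push on the 22's rim met contact at exactly the seated height, about 50 mm above the table.

```bash
python3 -c "
from bench import *
print(sign_off(), read_time_s())"
```

```text
the job is handed in; nothing more can be done
the job is handed in; nothing more can be done
```

All four sockets are back on the rail in size order, with the 22 on the clip next to the hanging ring, then the 27, the 32 and the 38. I handed the job in at about 68 s of the 99 s limit.

**Final checks**
- **Pictures:** after each release, the wrist view showed the plug through the socket's mouth with at least one sprung ball above its drive end. The last wrist and side views show four upright sockets, the yellow look-alike untouched and the arm clear.
- **27, 32 and 38:** each met about 5–6 N of contact within 1 mm of its seated height.
- **22:** it had shown no clear contact when pressed in. I pushed on its rim with closed fingers afterwards and met contact at seated height, about 50 mm above the table.
- **Position:** the rims of the 22 and 27 measured within 1 mm of their clips' axes. I did not measure the 32 and 38 this way.

**What disagreed**
- **Camera offset:** the wrist camera read about 1–2 mm off, so I corrected for it. In the gripper, the 27, 32 and 38 appeared about 1.5 mm farther off along the pads than that correction predicted. They still went on with side forces under 3 N.
- **Snap force:** the force readings at the stops never reached the stated 5–12 N upward while the sockets passed the balls. I relied on the final heights and pictures to judge that they were home.

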